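Find the rattling power adapter and set it in the opening jig

TASK

One of the three sealed power adapters on the green mat has a broken-off piece loose inside: pick them up one at a time and gently tip them lengthwise, back and forth, until you feel in which one something heavy rolls from end to end, tipping that one at least twice each way. Set that one flat on the blue opening jig with its long side along the long rail, pushed softly but fully home against both rails, and leave the two sound ones standing flat on the mat. Shake without violence, turn nothing over, press and set down gently, and leave the other things on the bench alone.

Things in the scene. Friction and masses are not known exactly. Their poses are not given: they have to be found in the camera images.
- adapter_a_mid (a point): sealed power adapter: black box 110 x 60 x 52 mm (own x along the 110, y across the 60, z up), lying on its 110 x 60 underside, rigid, 0.34 to 0.45 kg in all, to be gripped across its 60 mm sides. This point is its centre, 26 mm above its underside. All three look alike
- adapter_b_mid (a point): like adapter_a; this point is its centre, same axes. In just one of the three (any of them) a round 170 g piece has broken loose and rolls freely along the inside, up to 34 mm either side of the middle, once the adapter is tipped a few degrees
- adapter_c_mid (a point): like adapter_a; this point is its centre, same axes. In the sound adapters 170 g of innards sit tight in the middle; in the faulty one the rolling piece shifts the moment about the middle by some 0.055 N m either way
- mat_top (a point): the green mat with yellow edge stripes, 260 (x) x 370 (y) x 4 mm, fixed to the bench; this point is the centre of its top face, z up. The three adapters start side by side on it, about 113 mm apart along the mat's y, long sides along its x. A screwdriver, a spool and a white tub lie beyond mat and jig (x above 0.74 m), a yellow test meter at the robot's right
- jig_corner (a point): fixed opening jig: blue plate 170 x 120 x 8 mm with two red rails, 12 wide, 14 mm above the plate, meeting squarely. This point is their inner corner at plate-top height: the end rail's face is x = 0, the long rail's is y = 0; the free plate extends 158 mm to -x, 108 mm to +y. An adapter fully home has its centre at x = -55, y = +30, z = +26 mm in this frame
- dish: small steel dish, 56 mm across, 22 mm high, on the far part of the mat; bystander, origin at the centre of its underside
- heatsink: finned aluminium heat sink 34 x 50 x 24 mm on the far part of the mat; bystander, origin at the centre of its underside
There are look-alikes about, which are no part of the job. Of the things that look like the part that bears jig_corner, the larger one is meant. What is shaped like the part that bears adapter_c_mid but white is not meant.

How it is judged:
On the way, in this order (a step that is already met when the one before it is completed fails the run):
1. the adapter with the loose piece is held clear of the mat and tipped so that the piece rolls to one end of it (the -x end) (((distance between piece_mid and adapter_a_mid below 0.055 m and z of adapter_a_mid in the frame of mat_top above 0.045 m and x of piece_mid in the frame of adapter_a_mid below -0.02 m) or (distance between piece_mid and adapter_b_mid below 0.055 m and z of adapter_b_mid in the frame of mat_top above 0.045 m and x of piece_mid in the frame of adapter_b_mid below -0.02 m) or (distance between piece_mid and adapter_c_mid below 0.055 m and z of adapter_c_mid in the frame of mat_top above 0.045 m and x of piece_mid in the frame of adapter_c_mid below -0.02 m))), for 0.1 s.
2. still held clear, it is tipped the other way and the piece rolls to the opposite (+x) end (((distance between piece_mid and adapter_a_mid below 0.055 m and z of adapter_a_mid in the frame of mat_top above 0.045 m and x of piece_mid in the frame of adapter_a_mid above 0.02 m) or (distance between piece_mid and adapter_b_mid below 0.055 m and z of adapter_b_mid in the frame of mat_top above 0.045 m and x of piece_mid in the frame of adapter_b_mid above 0.02 m) or (distance between piece_mid and adapter_c_mid below 0.055 m and z of adapter_c_mid in the frame of mat_top above 0.045 m and x of piece_mid in the frame of adapter_c_mid above 0.02 m))), for 0.1 s.
At the end, for the whole second after the job is handed in: the adapter with the loose piece inside lies flat on the jig plate, released and at rest, within 2.5 mm of both rails and 0.06 rad of square to them; the other two stand flat and at rest with their centres on the mat ((((distance between piece_mid and adapter_a_mid below 0.055 m and x of adapter_a_mid in the frame of jig_corner between -0.0575 and -0.05 m and y of adapter_a_mid in the frame of jig_corner between 0.025 and 0.0325 m and z of adapter_a_mid in the frame of jig_corner below 0.029 m and angle between the x axis of adapter_a_mid and the x axis of jig_corner, either way round below 0.06 rad and angle between adapter_a_mid's own z axis and vertical below 0.06 rad and linear speed of adapter_a below 0.02 m/s) and (x of adapter_b_mid in the frame of mat_top between -0.12 and 0.12 m and y of adapter_b_mid in the frame of mat_top between -0.18 and 0.18 m and z of adapter_b_mid in the frame of mat_top below 0.029 m and angle between adapter_b_mid's own z axis and vertical below 0.06 rad and linear speed of adapter_b below 0.02 m/s) and (x of adapter_c_mid in the frame of mat_top between -0.12 and 0.12 m and y of adapter_c_mid in the frame of mat_top between -0.18 and 0.18 m and z of adapter_c_mid in the frame of mat_top below 0.029 m and angle between adapter_c_mid's own z axis and vertical below 0.06 rad and linear speed of adapter_c below 0.02 m/s)) or ((distance between piece_mid and adapter_b_mid below 0.055 m and x of adapter_b_mid in the frame of jig_corner between -0.0575 and -0.05 m and y of adapter_b_mid in the frame of jig_corner between 0.025 and 0.0325 m and z of adapter_b_mid in the frame of jig_corner below 0.029 m and angle between the x axis of adapter_b_mid and the x axis of jig_corner, either way round below 0.06 rad and angle between adapter_b_mid's own z axis and vertical below 0.06 rad and linear speed of adapter_b below 0.02 m/s) and (x of adapter_a_mid in the frame of mat_top between -0.12 and 0.12 m and y of adapter_a_mid in the frame of mat_top between -0.18 and 0.18 m and z of adapter_a_mid in the frame of mat_top below 0.029 m and angle between adapter_a_mid's own z axis and vertical below 0.06 rad and linear speed of adapter_a below 0.02 m/s) and (x of adapter_c_mid in the frame of mat_top between -0.12 and 0.12 m and y of adapter_c_mid in the frame of mat_top between -0.18 and 0.18 m and z of adapter_c_mid in the frame of mat_top below 0.029 m and angle between adapter_c_mid's own z axis and vertical below 0.06 rad and linear speed of adapter_c below 0.02 m/s)) or ((distance between piece_mid and adapter_c_mid below 0.055 m and x of adapter_c_mid in the frame of jig_corner between -0.0575 and -0.05 m and y of adapter_c_mid in the frame of jig_corner between 0.025 and 0.0325 m and z of adapter_c_mid in the frame of jig_corner below 0.029 m and angle between the x axis of adapter_c_mid and the x axis of jig_corner, either way round below 0.06 rad and angle between adapter_c_mid's own z axis and vertical below 0.06 rad and linear speed of adapter_c below 0.02 m/s) and (x of adapter_a_mid in the frame of mat_top between -0.12 and 0.12 m and y of adapter_a_mid in the frame of mat_top between -0.18 and 0.18 m and z of adapter_a_mid in the frame of mat_top below 0.029 m and angle between adapter_a_mid's own z axis and vertical below 0.06 rad and linear speed of adapter_a below 0.02 m/s) and (x of adapter_b_mid in the frame of mat_top between -0.12 and 0.12 m and y of adapter_b_mid in the frame of mat_top between -0.18 and 0.18 m and z of adapter_b_mid in the frame of mat_top below 0.029 m and angle between adapter_b_mid's own z axis and vertical below 0.06 rad and linear speed of adapter_b below 0.02 m/s)))); the robot touches nothing.
It fails at once if an adapter is shaken so hard that the loose piece hits its case with more than 30 N (contact force between piece and adapter_a above 30 N or contact force between piece and adapter_b above 30 N or contact force between piece and adapter_c above 30 N).
It fails at once if an adapter is turned on its side (tilted over 1.0 rad) (angle between any of adapter_a_mid, adapter_b_mid, adapter_c_mid's own z axis and vertical above 1 rad).
It fails at once if an adapter is pressed on the jig or the mat with more than 80 N, as when it is dropped or rammed (contact force between any of adapter_a, adapter_b, adapter_c and jig above 80 N or contact force between any of adapter_a, adapter_b, adapter_c and mat above 80 N).
It fails at once if another thing on the bench is moved by more than 20 mm (distance of any of dish, heatsink, screwdriver, spool, tub, meter from where it was at the start of the episode above 0.02 m).
It also fails if it takes over 72 s, if anything falls off the work surface, if the arm or the gripper's body presses on something with over 40 N, if the wrist force passes 120 N, or if a joint passes its speed limit or range.

ROBOT

A 7-joint arm with a two-finger parallel gripper is mounted at the origin on the work surface. World frame = base frame: x ahead of the robot, y to its left, z up, the work surface at z = 0. Lengths are in m, angles in rad, forces in N, time in s.
With the tool pointing down it reaches from about 0.425 to 1.025 m from the base axis. Payload 9.4 kg.
Tool frame: the origin (TCP) lies between the finger pads; the fingertips stand 19 mm ahead of it and the grasp point (between the pads) is the TCP (manip.nose_length is the distance from the TCP to the fingertips, in m); z points along the fingers, y is the line along which they close (so a half turn about z gives the same grasp; the last joint's range is limited). The gripper opens to 93 mm and grips with 3 to 60 N. Pads are 15 mm wide; open, the fingers measure 128 mm over their backs; the gripper's body (75 mm by 188 mm) begins 65 mm behind the grasp point.
Start: joints at [-1.314, 0.599, -0.003, 1.599, 0.002, 0.943, -0.08], TCP at [0.238, 0.685, 0.238] pointing down, gripper open.
Joint ranges: [-2.57, 2.57], [-0.35, 1.97], [-1.29, 1.29], [0.11, 2.56], [-1.05, 4.19], [0.11, 1.86], [-2.63, 2.63]. Speed limits (rad/s): [2.22, 2.22, 3.01, 3.01, 3.14, 3.14, 3.14].

INTERFACE

Orientations are given as a unit quaternion [w, x, y, z].
In Python, from workcell import manip gives the robot as it stands.
- The arm moves only by the tool step_arm, never from a script. Its argument "series" is a list of rows, each an object of numbers: "dx", "dy", "dz": the shift along the tool's x, y, z in mm; "wx", "wy", "wz": the turn, a rotation vector about the tool's x, y, z in rad. In form: [{"dx": .., "dy": .., "dz": .., "wx": .., "wy": .., "wz": ..}, ...]. A call has exactly 8 rows; each row shifts and turns the commanded pose from where the row before left it, along the tool's axes as they then stand; what a row does not reach is not made up. A row lasts 1/8 s, in which the tool goes at most 62.5 mm and 10.7 degrees, less where a joint would pass 70% of its speed; a pose out of reach is approached as far as the arm can. A call with a gripper value outside its range is refused whole. "claw" is the opening, from 0 (shut) to 1 (fully open), set as the call begins (left out, the last holds). The fingers move at their own pace and stop on an object; "squeeze" is the grip in N (left out, the last holds). Time passes only in rows, so rows that do not move let the fingers close, or fill a call up. It gives the time, the measured TCP pose, the force, the opening and the grip force at its end, in the units of the state.
- manip.observe(): the state, without advancing time (a new reading comes with each control period).
- manip.get_image(name): name is "scene" or "top"; returns the picture (480x640x3 uint8, red, green, blue); there is no depth.
- manip.get_calibration(name): a dict with "fx", "fy", "cx", "cy" (pixels), "world_to_cam" (4x4, takes a point from world to camera coordinates). Camera axes: x right, y up, looking along -z (the intrinsics and any distortion apply to the point x, -y, -z); pixel columns grow to the right and rows downward; lengths in m; the calibration is good to about 2 mm. A picture is of the moment at which its call begins. get_calibration takes no time and is no camera call.
- manip.hand_in(): hands the job in; it is judged then, once.
Trained networks look in the newest picture that a camera, given by its name, has taken for a name from the list of things; names that differ only in an ending like _2 or _b are one class to them, and where a whole thing is asked for, a point or a joint stands for the part that bears it (a point fixed in the world has none). Each returns a list of dicts, best first, with "score" (0 to 1); they miss things now and then, are a little off and sometimes report something else, mostly with a low value. They report only what shows in the picture. A call takes as long as a camera call. They do not tell look-alikes from the thing itself.
- manip.spot_in(query, camera): "rect" ([left, top, right, bottom] in pixels, round what is visible of it).
The state is a dict: "clock": time; "joint_positions": joint angles; "qvel": joint speeds; "joint_torque": joint torques, N m; "tool_pos": TCP position; "orientation": TCP orientation; "wrist_force": force on the tool from outside, world axes, zero at the start; "wrist_torque": the same for the moment, N m; "width": finger opening in m; "gripper_force": force on a finger pad.
Only numpy, scipy, OpenCV 4.12 (cv2) and the standard library are available. Lean on these libraries where they do the work, as an engineer would, in place of code of your own. Each camera call takes 0.05 s, during which the arm holds its last target. There are 200 camera calls.

## Working session

There is one attempt and no reset: what is moved stays moved. The work goes in short steps, Python scripts to look and compute and a tool call to move; the robot and the scene stay as the last step left them, time stands still between calls to the robot, and variables do not carry over. Pictures are saved under pics/ and viewed, at most 10 in all, crops included, and the job is handed in when it is done.

Besides the shell and the picture viewer there is one more tool, called after "Emit:" as a command line: name --argument value ..., lists and objects as JSON in quotes. step_arm: Moves the arm, as the interface text tells. Its arguments: {"type":"object","properties":{"series":{"type":"array"},"claw":{"type":"number"},"squeeze":{"type":"number"}},"required":["series"]}

```bash
mkdir -p pics
cat > h.py <<'E'
import numpy as np,cv2
from workcell import manip
def ray(cam,uv):
    c=manip.get_calibration(cam);M=np.array(c["world_to_cam"]);R=M[:3,:3];t=M[:3,3]
    d=np.array([(uv[0]-c["cx"])/c["fx"],-(uv[1]-c["cy"])/c["fy"],-1.0])
    return -R.T@t,R.T@d
def onz(cam,uv,z):
    o,d=ray(cam,uv);return o+d*(z-o[2])/d[2]
def pix(cam,p):
    c=manip.get_calibration(cam);M=np.array(c["world_to_cam"]);q=M[:3,:3]@np.array(p)+M[:3,3]
    return np.array([c["cx"]+c["fx"]*q[0]/-q[2],c["cy"]-c["fy"]*q[1]/-q[2]])
def save(cam,name):
    im=manip.get_image(cam);cv2.imwrite(f"pics/{name}.png",cv2.cvtColor(im,cv2.COLOR_RGB2BGR));return im
E
python3 - <<'E'
from h import *
save("top","top0");save("scene","scene0")
for c in("top","scene"):
    k=manip.get_calibration(c);print(k.keys());print(ray(c,(320,240)))
    for q in("adapter_a_mid","jig_corner","mat_top","dish","heatsink"):
        print(c,q,[(round(r["score"],2),np.round(r["rect"]).tolist()) for r in manip.spot_in(q,c)])
print(manip.observe())
E
```

```text
dict_keys(['fx', 'fy', 'cx', 'cy', 'world_to_cam'])
(array([ 0.29826192, -0.04316629,  1.06126406]), array([ 0.17123281, -0.01439951, -0.98522461]))
top adapter_a_mid [(0.8, [274.0, 159.0, 314.0, 227.0])]
top jig_corner [(0.87, [409.0, 158.0, 485.0, 254.0]), (0.77, [362.0, 281.0, 416.0, 351.0])]
top mat_top [(0.75, [137.0, 114.0, 341.0, 276.0])]
top dish [(0.95, [152.0, 146.0, 180.0, 172.0])]
top heatsink [(0.62, [216.0, 138.0, 241.0, 160.0])]
dict_keys(['fx', 'fy', 'cx', 'cy', 'world_to_cam'])
(array([ 1.03364218, -0.48655305,  0.76432946]), array([-0.55200571,  0.42736267, -0.71621451]))
scene adapter_a_mid [(0.67, [337.0, 236.0, 395.0, 283.0])]
scene jig_corner [(0.93, [201.0, 287.0, 284.0, 375.0]), (0.86, [210.0, 219.0, 272.0, 264.0])]
scene mat_top [(0.71, [309.0, 187.0, 481.0, 325.0])]
scene dish [(0.65, [447.0, 222.0, 471.0, 240.0])]
scene heatsink [(0.73, [417.0, 251.0, 444.0, 274.0])]
{'clock': 0.6, 'joint_positions': array([-1.31370263,  0.59928188, -0.00250206,  1.59941733,  0.00178007,
        0.94289902, -0.07979102]), 'qvel': array([-0.00060379, -0.00022596,  0.00010794,  0.00159989,  0.00061519,
        0.00216292,  0.00019177]), 'joint_torque': array([-1.75908033e-03, -7.64416051e+01,  1.49545904e+00, -2.52601469e+01,
       -5.22252044e-02,  1.08072200e-02,  5.06106107e-05]), 'tool_pos': array([0.23752929, 0.68497478, 0.23762459]), 'orientation': array([ 1.44258434e-05,  1.66112897e-01,  9.86106741e-01, -2.96648267e-06]), 'wrist_force': array([ 0.95264258,  0.58172026, -0.1404524 ]), 'wrist_torque': array([-0.03426335,  0.06201524, -0.00668282]), 'gripper_force': 0.0, 'width': 0.09324887104544663}
```

View pics/top0.png

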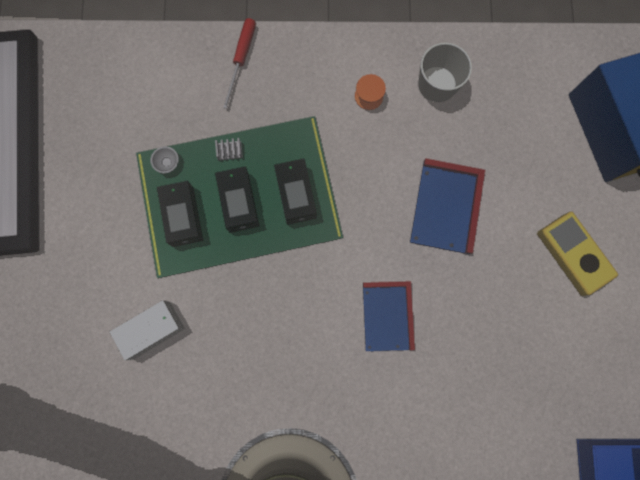

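View pics/scene0.png

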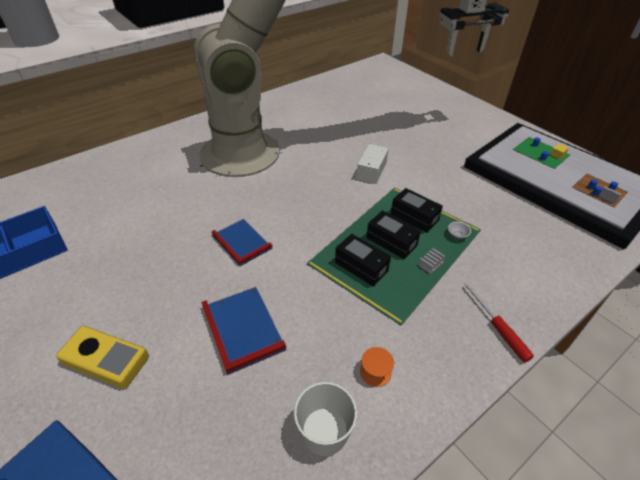

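The top view shows three black adapters at (180,215), (238,200) and (297,192). The white look-alike is at (146,330). The larger jig is at (447,207), with the end rail on its far side and the long rail on the right, and the small look-alike jig is at (388,316). I choose the black adapters and the larger jig, and will fit their poses.

```bash
cat > fit.py <<'E'
from h import *
from scipy.optimize import minimize
def box(x0,x1,y0,y1,z0,z1): return np.array([[x,y,z] for x in(x0,x1) for y in(y0,y1) for z in(z0,z1)])
AD=[box(-.055,.055,-.03,.03,-.026,.026)]
JIG=[box(-.158,.012,-.012,.108,-.008,0),box(0,.012,-.012,.108,0,.014),box(-.158,.012,-.012,0,0,.014)]
S=4
def render(cam,boxes,p,z,win):
    m=np.zeros((int(win[3]-win[1])*S,int(win[2]-win[0])*S),np.uint8)
    c,s=np.cos(p[2]),np.sin(p[2])
    for b in boxes:
        w=np.c_[p[0]+c*b[:,0]-s*b[:,1],p[1]+s*b[:,0]+c*b[:,1],z+b[:,2]]
        u=np.array([(pix(cam,q)+.5-win[:2])*S*16 for q in w]).astype(np.int32)
        cv2.fillConvexPoly(m,cv2.convexHull(u),255,cv2.LINE_AA,4)
    return cv2.resize(m,None,fx=1/S,fy=1/S,interpolation=cv2.INTER_AREA)/255.
def fit(masks,boxes,p0,z,wins):
    def f(v):
        p=[v[0]/100,v[1]/100,v[2]/10]
        return sum(np.abs(render(c,boxes,p,z,wins[c])-masks[c][wins[c][1]:wins[c][3],wins[c][0]:wins[c][2]]).sum() for c in masks)
    v0=np.array([p0[0]*100,p0[1]*100,p0[2]*10])
    r=minimize(f,v0,method="Nelder-Mead",options=dict(initial_simplex=np.array([v0,v0+[1,0,0],v0+[0,1,0],v0+[0,0,1]]),maxiter=200,xatol=.005,fatol=.05))
    return [r.x[0]/100,r.x[1]/100,r.x[2]/10],r.fun
def black(im):
    return (im.max(2)<70).astype(float)
E
python3 - <<'E'
from fit import *
ims={c:cv2.cvtColor(cv2.imread(f"pics/{c}0.png"),cv2.COLOR_BGR2RGB) for c in("top","scene")}
top=ims["top"]
for uv in((180,190),(180,217),(192,235),(168,190),(205,215),(235,225),(200,232)):print(uv,top[uv[1],uv[0]])
def blk(im):
    a=im.astype(int);return ((a.max(2)-a.min(2)<22)&(a.max(2)<140)).astype(np.uint8)
def jm(im):
    h=cv2.cvtColor(im,cv2.COLOR_RGB2HSV);return ((h[...,1]>120)&(h[...,2]>35)&((h[...,0]<12)|(h[...,0]>165)|(abs(h[...,0].astype(int)-112)<15))).astype(np.uint8)
for c in ims: 
    cv2.imwrite(f"pics/m_{c}.png",np.vstack([blk(ims[c])*255,jm(ims[c])*255])) 
t=np.hstack([cv2.resize(top[110:285,130:350][...,::-1],None,fx=1.8,fy=1.8,interpolation=cv2.INTER_CUBIC),cv2.cvtColor(cv2.resize(blk(top)[110:285,130:350]*255,None,fx=1.8,fy=1.8),cv2.COLOR_GRAY2BGR)])
s=ims["scene"];t2=np.hstack([cv2.resize(s[170:345,300:520][...,::-1],None,fx=1.8,fy=1.8),cv2.cvtColor(cv2.resize(blk(s)[170:345,300:520]*255,None,fx=1.8,fy=1.8),cv2.COLOR_GRAY2BGR)])
cv2.imwrite("pics/c1.png",cv2.resize(np.vstack([t,t2]),None,fx=.92,fy=.92))
def comp(m,seed):
    n,l=cv2.connectedComponents(cv2.morphologyEx(m,cv2.MORPH_CLOSE,np.ones((3,3))));k=(l==l[seed[1],seed[0]]).astype(np.uint8)
    cs,_=cv2.findContours(k,cv2.RETR_EXTERNAL,cv2.CHAIN_APPROX_NONE);cv2.drawContours(k,cs,-1,1,-1)
    return k.astype(float)
def go(name,B,mf,seeds,z,yaw):
    for cams in(("top",),("scene",),("top","scene")):
        ms={c:comp(mf(ims[c]),seeds[c]) for c in cams};w={}
        for c in cams:
            x,y,ww,hh=cv2.boundingRect(ms[c].astype(np.uint8));w[c]=np.array([x-15,y-15,x+ww+15,y+hh+15])
        p0=onz("top",seeds["top"],z);p0=[p0[0]+(.07 if name=="jig" else 0),p0[1]-(.05 if name=="jig" else 0),yaw]
        p,e=fit(ms,B,p0,z,w);print(name,cams,np.round(p,4),round(e),[m.sum() for m in ms.values()])
go("A1",AD,blk,dict(top=(180,195),scene=(430,215)),.030,.15)
go("A2",AD,blk,dict(top=(236,182),scene=(405,240)),.030,.15)
go("A3",AD,blk,dict(top=(297,175),scene=(375,268)),.030,.15)
go("jig",JIG,jm,dict(top=(447,207),scene=(245,320)),.008,-.15)
E
```

```text
(180, 190) [50 49 49]
(180, 217) [ 98  99 101]
(192, 235) [49 51 50]
(168, 190) [50 51 48]
(205, 215) [49 69 58]
(235, 225) [35 40 35]
(200, 232) [37 39 36]Traceback (most recent call last):
  File "<stdin>", line 25, in <module>
  File "<stdin>", line 24, in go
  File "fit.py", line 20, in fit
    r=minimize(f,v0,method="Nelder-Mead",options=dict(initial_simplex=np.array([v0,v0+[1,0,0],v0+[0,1,0],v0+[0,0,1]]),maxiter=200,xatol=.005,fatol=.05))
    res = _minimize_neldermead(fun, x0, args, callback, bounds=bounds,
                               **options)
    fsim[k] = func(sim[k])
              ~~~~^^^^^^^^
    fx = function(np.copy(x), *(wrapper_args + args))
  File "fit.py", line 18, in f
    return sum(np.abs(render(c,boxes,p,z,wins[c])-masks[c][wins[c][1]:wins[c][3],wins[c][0]:wins[c][2]]).sum() for c in masks)
  File "fit.py", line 18, in <genexpr>
    return sum(np.abs(render(c,boxes,p,z,wins[c])-masks[c][wins[c][1]:wins[c][3],wins[c][0]:wins[c][2]]).sum() for c in masks)
                      ~~~~~~~~~~~~~~~~~~~~~~~~~~~^~~~~~~~~~~~~~~~~~~~~~~~~~~~~~~~~~~~~~~~~~~~~~~~~~~~~~
ValueError: operands could not be broadcast together with shapes (510,670) (15,15)
```

View pics/c1.png

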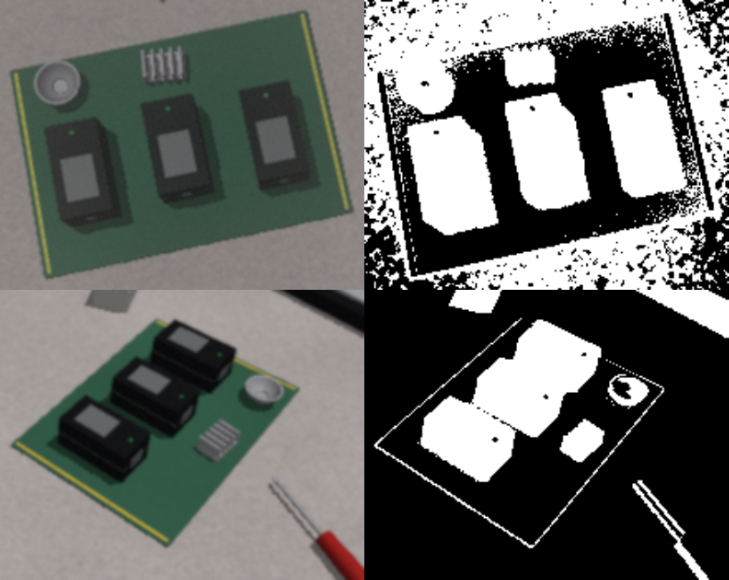

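The crop shows that the mask takes in shadow on the right of each box. I'll tighten it with a chroma ratio and use a region of interest for each object.

```bash
cat > run1.py <<'E'
from fit import *
def blk(im):
    a=cv2.GaussianBlur(im,(3,3),0).astype(float);g=(a[...,1]-(a[...,0]+a[...,2])/2)/a.max(2).clip(1)
    return ((g<.09)&(a.max(2)<125)).astype(np.uint8)
def jm(im):
    h=cv2.cvtColor(im,cv2.COLOR_RGB2HSV);return ((h[...,1]>110)&(h[...,2]>35)&((h[...,0]<12)|(h[...,0]>165)|(abs(h[...,0].astype(int)-112)<15))).astype(np.uint8)
def comp(m,seed,roi):
    r=np.zeros_like(m);x0,y0,x1,y1=roi;r[y0:y1,x0:x1]=m[y0:y1,x0:x1]
    r=cv2.morphologyEx(cv2.morphologyEx(r,cv2.MORPH_CLOSE,np.ones((3,3))),cv2.MORPH_OPEN,np.ones((5,5)))
    n,l=cv2.connectedComponents(r);k=(l==l[seed[1],seed[0]]).astype(np.uint8) if l[seed[1],seed[0]] else r
    cs,_=cv2.findContours(k,cv2.RETR_EXTERNAL,cv2.CHAIN_APPROX_NONE);cv2.drawContours(k,cs,-1,1,-1)
    return k.astype(float)
def go(ims,name,B,mf,seeds,rois,z,yaw,off=(0,0)):
    out=[]
    for c in seeds:
        ms={c:comp(mf(ims[c]),seeds[c],rois[c])}
        x0,y0,x1,y1=rois[c];w={c:np.array([x0-5,y0-5,x1+5,y1+5])}
        p0=onz(c,seeds[c],z);p,e=fit(ms,B,[p0[0]+off[0],p0[1]+off[1],yaw],z,w)
        print(name,c,np.round(p,4),round(e),ms[c].sum());out.append((c,p,ms[c]))
    return out
E
python3 - <<'E'
from run1 import *
ims={c:cv2.cvtColor(cv2.imread(f"pics/{c}0.png"),cv2.COLOR_BGR2RGB) for c in("top","scene")}
o=[]
o+=go(ims,"A1",AD,blk,dict(top=(180,195)),dict(top=(155,176,208,255)),.030,.15)
o+=go(ims,"A2",AD,blk,dict(top=(236,182)),dict(top=(213,163,266,240)),.030,.15)
o+=go(ims,"A3",AD,blk,dict(top=(297,175),scene=(365,250)),dict(top=(270,150,325,232),scene=(328,225,405,295)),.030,.15)
j=go(ims,"jig",JIG,jm,dict(top=(447,207),scene=(245,320)),dict(top=(400,150,495,265),scene=(190,278,300,385)),.008,-.15,(.07,-.05))
# mat
a=ims["top"];h=cv2.cvtColor(a,cv2.COLOR_RGB2HSV);m=((h[...,0]>22)&(h[...,0]<95)&(h[...,1]>70)).astype(np.uint8);m[:, :125]=0;m[:,355:]=0
m=cv2.morphologyEx(m,cv2.MORPH_OPEN,np.ones((3,3)))
r=cv2.minAreaRect(cv2.findNonZero(m));b=cv2.boxPoints(r);w=np.array([onz("top",q,.004) for q in b])
print(np.round(w,3),w.mean(0),[np.linalg.norm(w[i]-w[i-1]) for i in range(4)])
t=a[...,::-1].copy()
for c,p,mm in o+j:
    if c=="top":
        B,z=(JIG,.008) if (c,p,mm) in j[:1] or p[1]<-.1 else (AD,.03)
        R=(render("top",B,p,z,np.array([0,0,640,480]))>.5).astype(np.uint8)
        cs,_=cv2.findContours(R,0,1);cv2.drawContours(t,cs,-1,(255,0,255),1)
        cs,_=cv2.findContours(mm.astype(np.uint8),0,1);cv2.drawContours(t,cs,-1,(0,255,255),1)
cv2.imwrite("pics/c2.png",cv2.resize(t[110:290,130:510],None,fx=2.1,fy=2.1,interpolation=cv2.INTER_NEAREST))
E
```

```text
A1 top [0.5283 0.2112 0.2502] 236 2059.0
A2 top [0.5579 0.1024 0.2715] 288 1797.0
A3 top [ 0.5729 -0.0102  0.2171] 225 1766.0Traceback (most recent call last):
  File "<stdin>", line 6, in <module>
  File "run1.py", line 18, in go
    p0=onz(c,seeds[c],z);p,e=fit(ms,B,[p0[0]+off[0],p0[1]+off[1],yaw],z,w)
                             ~~~^^^^^^^^^^^^^^^^^^^^^^^^^^^^^^^^^^^^^^^^^^
  File "fit.py", line 20, in fit
    r=minimize(f,v0,method="Nelder-Mead",options=dict(initial_simplex=np.array([v0,v0+[1,0,0],v0+[0,1,0],v0+[0,0,1]]),maxiter=200,xatol=.005,fatol=.05))
    res = _minimize_neldermead(fun, x0, args, callback, bounds=bounds,
                               **options)
    fxr = func(xr)
    fx = function(np.copy(x), *(wrapper_args + args))
  File "fit.py", line 18, in f
    return sum(np.abs(render(c,boxes,p,z,wins[c])-masks[c][wins[c][1]:wins[c][3],wins[c][0]:wins[c][2]]).sum() for c in masks)
  File "fit.py", line 18, in <genexpr>
    return sum(np.abs(render(c,boxes,p,z,wins[c])-masks[c][wins[c][1]:wins[c][3],wins[c][0]:wins[c][2]]).sum() for c in masks)
                      ~~~~~~^^^^^^^^^^^^^^^^^^^^^
  File "fit.py", line 12, in render
    u=np.array([(pix(cam,q)+.5-win[:2])*S*16 for q in w]).astype(np.int32)
                 ~~~^^^^^^^
  File "h.py", line 10, in pix
    c=manip.get_calibration(cam);M=np.array(c["world_to_cam"]);q=M[:3,:3]@np.array(p)+M[:3,3]
ValueError: time passes only in moves, steps and waits
```

```bash
sed -i '2a import functools\nC={}\ndef cal(n):\n    if n not in C: C[n]=manip.get_calibration(n)\n    return C[n]' h.py; sed -i 's/c=manip.get_calibration(cam)/c=cal(cam)/' h.py
cat > r2.py <<'E'
from run1 import *
ims={c:cv2.cvtColor(cv2.imread(f"pics/{c}0.png"),cv2.COLOR_BGR2RGB) for c in("top","scene")}
o=[]
o+=go(ims,"A1",AD,blk,dict(top=(180,195)),dict(top=(155,176,208,255)),.030,.2)
o+=go(ims,"A2",AD,blk,dict(top=(236,182)),dict(top=(213,163,266,240)),.030,.2)
o+=go(ims,"A3",AD,blk,dict(top=(297,175),scene=(365,250)),dict(top=(270,150,325,232),scene=(328,225,405,295)),.030,.2)
o+=go(ims,"jig",JIG,jm,dict(top=(447,207),scene=(245,320)),dict(top=(400,150,495,265),scene=(190,278,300,385)),.008,-.15,(.07,-.05))
a=ims["top"];h=cv2.cvtColor(a,cv2.COLOR_RGB2HSV);m=((h[...,0]>22)&(h[...,0]<95)&(h[...,1]>70)).astype(np.uint8);m[:, :125]=0;m[:,355:]=0
m=cv2.morphologyEx(m,cv2.MORPH_OPEN,np.ones((3,3)))
b=cv2.boxPoints(cv2.minAreaRect(cv2.findNonZero(m)));w=np.array([onz("top",q,.004) for q in b])
print(np.round(w,3),w.mean(0),[np.linalg.norm(w[i]-w[i-1]) for i in range(4)])
t={c:cv2.resize(ims[c][...,::-1],None,fx=2,fy=2,interpolation=cv2.INTER_CUBIC) for c in ims}
for c,p,mm in o:
    B,z=(JIG,.008) if p[1]<-.1 else (AD,.03)
    R=(render(c,B,p,z,np.array([0,0,640,480]))>.5).astype(np.uint8)
    for k,col in((R,(255,0,255)),(mm.astype(np.uint8),(0,255,255))):
        cs,_=cv2.findContours(cv2.resize(k,None,fx=2,fy=2,interpolation=0),0,1);cv2.drawContours(t[c],cs,-1,col,1)
cv2.imwrite("pics/c2.png",t["top"][210:570,270:1010])
E
python3 r2.py
```

```text
A1 top [0.5283 0.2113 0.2523] 236 2059.0
A2 top [0.5569 0.1021 0.2735] 288 1797.0
A3 top [ 0.5725 -0.0104  0.2198] 225 1766.0
A3 scene [ 0.567  -0.0069  0.1925] 293 1540.0
jig top [ 0.6173 -0.3562 -0.2056] 1672 3832.0
jig scene [ 0.6061 -0.3694 -0.1992] 306 4176.0
[[ 0.655  0.315  0.004]
 [ 0.735 -0.052  0.004]
 [ 0.487 -0.1    0.004]
 [ 0.414  0.254  0.004]] [0.57271294 0.10409013 0.004     ] [np.float64(0.24877322647864158), np.float64(0.3761984044715575), np.float64(0.25263145099091067), np.float64(0.36116440369381536)]
```

View pics/c2.png

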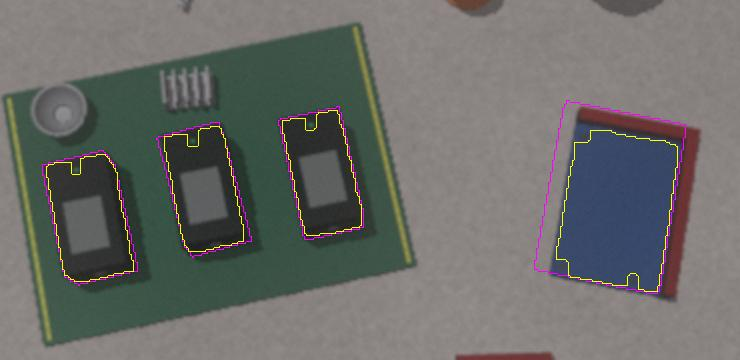

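```bash
python3 - <<'E'
s=open('run1.py').read()
s=s.replace("    return k.astype(float)\n","    if hull: k=np.zeros_like(k);cv2.fillConvexPoly(k,cv2.convexHull(np.vstack(cs)),1)\n    return k.astype(float)\n").replace("def comp(m,seed,roi)","def comp(m,seed,roi,hull=True)")
i=s.index("def jm");j=s.index("def comp")
s=s[:i]+'''def jm(im):
    a=cv2.GaussianBlur(im,(3,3),0).astype(float);return ((a.max(2)-a.min(2))/a.max(2).clip(1)>.3).astype(np.uint8)
'''+s[j:]
open('run1.py','w').write(s)
E
python3 r2.py
```

```text
A1 top [0.5279 0.2112 0.2301] 126 2175.0
A2 top [0.5571 0.1021 0.2562] 190 1900.0
A3 top [ 0.5721 -0.0106  0.2212] 115 1881.0
A3 scene [ 0.5703 -0.008   0.2828] 254 1590.0
jig top [ 0.6128 -0.3712 -0.2005] 215 5315.0
jig scene [ 0.6075 -0.3697 -0.1971] 164 4479.0
[[ 0.655  0.315  0.004]
 [ 0.735 -0.052  0.004]
 [ 0.487 -0.1    0.004]
 [ 0.414  0.254  0.004]] [0.57271294 0.10409013 0.004     ] [np.float64(0.24877322647864158), np.float64(0.3761984044715575), np.float64(0.25263145099091067), np.float64(0.36116440369381536)]
```

View pics/c2.png

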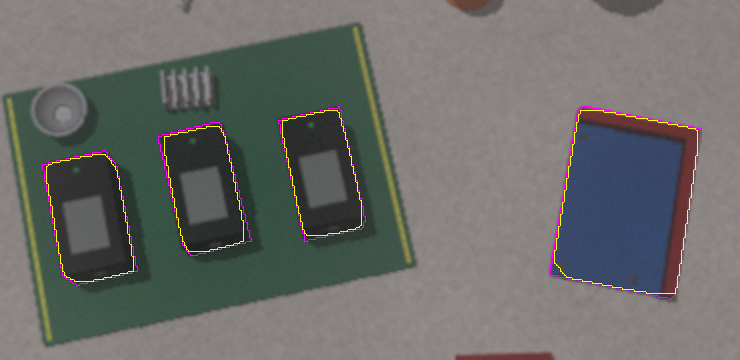

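Both fits lie on the outlines. I take A1 (0.528, 0.211, yaw 0.23), A2 (0.557, 0.102, 0.245), A3 (0.571, -0.010, 0.22) and the jig corner (0.611, -0.3705, yaw -0.199).

```bash
cat > plan.py <<'E'
import sys,json
from h import *
from scipy.spatial.transform import Rotation as Ro
def st(): 
    s=manip.observe();q=s["orientation"];R=Ro.from_quat([q[1],q[2],q[3],q[0]]).as_matrix()
    return s,np.array(s["tool_pos"]),np.arctan2(-R[1,0],-R[0,0]),R
def plan(target,psi,n,p=None,ps=None):
    if p is None: _,p,ps,_=st()
    rows=[];dpsi=(psi-ps)/n
    for i in range(n):
        d=(np.array(target)-p)/(n-i);c,s_=np.cos(ps),np.sin(ps)
        r=dict(dx=round(-(c*d[0]+s_*d[1])*1000,1),dy=round((-s_*d[0]+c*d[1])*1000,1),dz=round(-d[2]*1000,1),wz=round(-dpsi,4))
        p=p+np.array([-c*r["dx"]-s_*r["dy"],-s_*r["dx"]+c*r["dy"],-r["dz"]])/1000;ps-=r["wz"];rows.append(r)
    print(json.dumps(rows));return p,ps
if __name__=="__main__":
    s,p,ps,R=st();print(round(s["clock"],2),p,ps,s["width"],s["gripper_force"],np.round(s["wrist_force"],2),np.round(s["wrist_torque"],3),"tilt",np.round(R[2],3))
E
python3 - <<'E'
from plan import *
p,ps=plan([.528,.211,.16],.23,13)
plan([.528,.211,.044],.23,3,p,ps)
E
```

```text
[{"dx": -33.1, "dy": -27.1, "dz": 6.0, "wz": -0.0434}, {"dx": -31.8, "dy": -28.5, "dz": 6.0, "wz": -0.0434}, {"dx": -30.6, "dy": -29.9, "dz": 6.0, "wz": -0.0434}, {"dx": -29.3, "dy": -31.2, "dz": 6.0, "wz": -0.0434}, {"dx": -27.9, "dy": -32.4, "dz": 6.0, "wz": -0.0434}, {"dx": -26.4, "dy": -33.6, "dz": 6.0, "wz": -0.0434}, {"dx": -24.9, "dy": -34.7, "dz": 5.9, "wz": -0.0434}, {"dx": -23.4, "dy": -35.8, "dz": 6.0, "wz": -0.0434}, {"dx": -21.9, "dy": -36.8, "dz": 5.9, "wz": -0.0434}, {"dx": -20.2, "dy": -37.7, "dz": 6.0, "wz": -0.0434}, {"dx": -18.6, "dy": -38.5, "dz": 5.9, "wz": -0.0434}, {"dx": -16.9, "dy": -39.3, "dz": 6.0, "wz": -0.0434}, {"dx": -15.2, "dy": -40.0, "dz": 5.9, "wz": -0.0434}]
[{"dx": 0.0, "dy": 0.0, "dz": 38.7, "wz": 0.0001}, {"dx": 0.0, "dy": 0.0, "dz": 38.7, "wz": 0.0001}, {"dx": 0.0, "dy": 0.0, "dz": 38.6, "wz": 0.0001}]
```

Emit:
step_arm --series '[{"dx":-33,"dy":-27,"dz":6,"wz":-0.0434},{"dx":-32,"dy":-28.5,"dz":6,"wz":-0.0434},{"dx":-30.6,"dy":-30,"dz":6,"wz":-0.0434},{"dx":-29.3,"dy":-31.2,"dz":6,"wz":-0.0434},{"dx":-27.9,"dy":-32.4,"dz":6,"wz":-0.0434},{"dx":-26.4,"dy":-33.6,"dz":6,"wz":-0.0434},{"dx":-25,"dy":-34.7,"dz":6,"wz":-0.0434},{"dx":-23.4,"dy":-35.8,"dz":6,"wz":-0.0434}]' --claw 1

```text
validation failed for argument at $.se...
```

Emit:
step_arm --series '[{"dx":-22,"dy":-36.8,"dz":6,"wz":-0.0434},{"dx":-20.2,"dy":-37.7,"dz":6,"wz":-0.0434},{"dx":-18.6,"dy":-38.5,"dz":6,"wz":-0.0434},{"dx":-17,"dy":-39.3,"dz":6,"wz":-0.0434},{"dx":-15.2,"dy":-40,"dz":6,"wz":-0.0434},{"dz":20},{"dz":20},{"dz":0}]'

```text
validation failed for argument at $.se...
```

```bash
python3 plan.py; python3 -c "
from plan import *
plan([.528,.211,.044],.235,5)"
```

```text
0.6 [0.23752929 0.68497478 0.23762459] -0.3337729624423159 0.09324887104544663 0.0 [ 0.95  0.58 -0.14] [-0.034  0.062 -0.007] tilt [-0. -0. -1.]
[{"dx": -85.9, "dy": -70.5, "dz": 38.7, "wz": -0.1138}, {"dx": -77.4, "dy": -79.8, "dz": 38.7, "wz": -0.1138}, {"dx": -67.8, "dy": -88.1, "dz": 38.7, "wz": -0.1138}, {"dx": -57.4, "dy": -95.3, "dz": 38.8, "wz": -0.1138}, {"dx": -46.2, "dy": -101.1, "dz": 38.7, "wz": -0.1138}]
```

Every row apparently needs all six keys, so I'll resend with them filled in.

Emit:
step_arm --series '[{"dx":-33,"dy":-27,"dz":6,"wx":0,"wy":0,"wz":-0.0434},{"dx":-32,"dy":-28.5,"dz":6,"wx":0,"wy":0,"wz":-0.0434},{"dx":-30.6,"dy":-30,"dz":6,"wx":0,"wy":0,"wz":-0.0434},{"dx":-29.3,"dy":-31.2,"dz":6,"wx":0,"wy":0,"wz":-0.0434},{"dx":-27.9,"dy":-32.4,"dz":6,"wx":0,"wy":0,"wz":-0.0434},{"dx":-26.4,"dy":-33.6,"dz":6,"wx":0,"wy":0,"wz":-0.0434},{"dx":-25,"dy":-34.7,"dz":6,"wx":0,"wy":0,"wz":-0.0434},{"dx":-23.4,"dy":-35.8,"dz":6,"wx":0,"wy":0,"wz":-0.0434}]' --claw 1

```text
clock: 1.6
tool_pos: [0.4172, 0.3922, 0.1897]
orientation: [0.0, -0.007, 1.0, 0.0]
wrist_force: [0.4, 0.5, 0.2]
width: 0.0929
gripper_force: 0.0
```

Emit:
step_arm --series '[{"dx":-22,"dy":-36.8,"dz":6,"wx":0,"wy":0,"wz":-0.0434},{"dx":-20.2,"dy":-37.7,"dz":6,"wx":0,"wy":0,"wz":-0.0434},{"dx":-18.6,"dy":-38.5,"dz":6,"wx":0,"wy":0,"wz":-0.0434},{"dx":-17,"dy":-39.3,"dz":6,"wx":0,"wy":0,"wz":-0.0434},{"dx":-15.2,"dy":-40,"dz":6,"wx":0,"wy":0,"wz":-0.0434},{"dx":0,"dy":0,"dz":20,"wx":0,"wy":0,"wz":0},{"dx":0,"dy":0,"dz":20,"wx":0,"wy":0,"wz":0},{"dx":0,"dy":0,"dz":0,"wx":0,"wy":0,"wz":0}]'

```text
clock: 2.6
tool_pos: [0.528, 0.2106, 0.1187]
orientation: [-0.001, -0.115, 0.993, -0.0]
wrist_force: [0.3, 0.7, -0.2]
width: 0.093
gripper_force: 0.0
```

```bash
python3 plan.py; python3 -c "
from plan import *
plan([.528,.211,.044],.235,5)"
```

```text
2.6 [0.52795301 0.21058056 0.11869587] 0.230324232526282 0.09301105011472707 0.0 [ 0.33  0.73 -0.18] [0.071 0.009 0.012] tilt [ 0.002 -0.    -1.   ]
[{"dx": -0.0, "dy": 0.1, "dz": 14.9, "wz": -0.0009}, {"dx": -0.0, "dy": 0.1, "dz": 14.9, "wz": -0.0009}, {"dx": -0.0, "dy": 0.1, "dz": 15.0, "wz": -0.0009}, {"dx": -0.1, "dy": 0.0, "dz": 14.9, "wz": -0.0009}, {"dx": -0.0, "dy": 0.1, "dz": 15.0, "wz": -0.0009}]
```

Emit:
step_arm --series '[{"dx":0,"dy":0,"dz":15,"wx":0,"wy":0,"wz":0},{"dx":0,"dy":0,"dz":15,"wx":0,"wy":0,"wz":0},{"dx":0,"dy":0,"dz":15,"wx":0,"wy":0,"wz":0},{"dx":0,"dy":0,"dz":15,"wx":0,"wy":0,"wz":0},{"dx":0,"dy":0.5,"dz":8,"wx":0,"wy":0,"wz":0},{"dx":0,"dy":0,"dz":5,"wx":0,"wy":0,"wz":0},{"dx":0,"dy":0,"dz":2,"wx":0,"wy":0,"wz":0},{"dx":0,"dy":0,"dz":0,"wx":0,"wy":0,"wz":0}]'

```text
clock: 3.6
tool_pos: [0.5285, 0.2115, 0.0448]
orientation: [0.0, -0.115, 0.993, 0.0]
wrist_force: [0.3, -0.7, -0.5]
width: 0.0931
gripper_force: 0.0
```

Emit:
step_arm --series '[{"dx":0,"dy":0,"dz":0,"wx":0,"wy":0,"wz":0},{"dx":0,"dy":0,"dz":0,"wx":0,"wy":0,"wz":0},{"dx":0,"dy":0,"dz":0,"wx":0,"wy":0,"wz":0},{"dx":0,"dy":0,"dz":0,"wx":0,"wy":0,"wz":0},{"dx":0,"dy":0,"dz":0,"wx":0,"wy":0,"wz":0},{"dx":0,"dy":0,"dz":0,"wx":0,"wy":0,"wz":0},{"dx":0,"dy":0,"dz":0,"wx":0,"wy":0,"wz":0},{"dx":0,"dy":0,"dz":0,"wx":0,"wy":0,"wz":0}]' --claw 0 --squeeze 40

```text
clock: 4.6
tool_pos: [0.5284, 0.2117, 0.0447]
orientation: [0.0, -0.115, 0.993, 0.0]
wrist_force: [-0.8, 0.7, 4.1]
width: 0.0594
gripper_force: 40.0
```

```bash
python3 plan.py
```

```text
4.6 [0.52839594 0.21167237 0.04474645] 0.23062962556680944 0.05942839010038072 39.957769364118576 [-0.81  0.7   4.11] [0.424 0.241 0.007] tilt [-0.  0. -1.]
```

Emit:
step_arm --series '[{"dx":0,"dy":0,"dz":-5,"wx":0,"wy":0,"wz":0},{"dx":0,"dy":0,"dz":-12,"wx":0,"wy":0,"wz":0},{"dx":0,"dy":0,"dz":-15,"wx":0,"wy":0,"wz":0},{"dx":0,"dy":0,"dz":-12,"wx":0,"wy":0,"wz":0},{"dx":0,"dy":0,"dz":-6,"wx":0,"wy":0.03,"wz":0},{"dx":0,"dy":0,"dz":0,"wx":0,"wy":0.03,"wz":0},{"dx":0,"dy":0,"dz":0,"wx":0,"wy":0.03,"wz":0},{"dx":0,"dy":0,"dz":0,"wx":0,"wy":0.03,"wz":0}]'

```text
clock: 5.6
tool_pos: [0.5285, 0.2114, 0.0955]
orientation: [-0.06, -0.115, 0.992, -0.007]
wrist_force: [0.4, -0.1, -3.8]
width: 0.0598
gripper_force: 40.0
```

Emit:
step_arm --series '[{"dx":0,"dy":0,"dz":0,"wx":0,"wy":0,"wz":0},{"dx":0,"dy":0,"dz":0,"wx":0,"wy":0,"wz":0},{"dx":0,"dy":0,"dz":0,"wx":0,"wy":0,"wz":0},{"dx":0,"dy":0,"dz":0,"wx":0,"wy":0,"wz":0},{"dx":0,"dy":0,"dz":0,"wx":0,"wy":0,"wz":0},{"dx":0,"dy":0,"dz":0,"wx":0,"wy":0,"wz":0},{"dx":0,"dy":0,"dz":0,"wx":0,"wy":0,"wz":0},{"dx":0,"dy":0,"dz":0,"wx":0,"wy":0,"wz":0}]'

```text
clock: 6.6
tool_pos: [0.5284, 0.2114, 0.0946]
orientation: [-0.06, -0.115, 0.992, -0.007]
wrist_force: [0.0, 0.2, -2.6]
width: 0.0597
gripper_force: 40.0
```

```bash
cat > tq.py <<'E'
from plan import *
T=[];F=[]
for i in range(3):
    s,p,ps,R=st();T.append(s["wrist_torque"]);F.append(s["wrist_force"])
    if i<2: manip.get_image("top")
ey=R[:,1];ex=R[:,0]
print(round(s["clock"],2),"tilt",np.round(R[2],3),"F",np.round(np.mean(F,0),2),"T",np.round(T,3).tolist(),"My",np.round([t@ey for t in T],3),"Mx",np.round(np.mean(T,0)@ex,3),s["width"],np.round(s["tool_pos"],4),np.round(s["joint_torque"],2))
E
python3 tq.py
```

```text
6.7 tilt [ 0.12  -0.    -0.993] F [-0.28  0.01 -3.71] T [[0.089, -0.192, -0.035], [0.074, -0.136, 0.005], [0.13, -0.205, 0.012]] My [-0.207 -0.149 -0.229] Mx -0.055 0.059468873167928926 [0.5284 0.2115 0.0946] [ -0.   -72.09  -1.87 -15.55  -0.14   0.64  -0.  ]
```

Emit:
step_arm --series '[{"dx":0,"dy":0,"dz":0,"wx":0,"wy":-0.03,"wz":0},{"dx":0,"dy":0,"dz":0,"wx":0,"wy":-0.05,"wz":0},{"dx":0,"dy":0,"dz":0,"wx":0,"wy":-0.05,"wz":0},{"dx":0,"dy":0,"dz":0,"wx":0,"wy":-0.05,"wz":0},{"dx":0,"dy":0,"dz":0,"wx":0,"wy":-0.03,"wz":0},{"dx":0,"dy":0,"dz":0,"wx":0,"wy":-0.03,"wz":0},{"dx":0,"dy":0,"dz":0,"wx":0,"wy":0,"wz":0},{"dx":0,"dy":0,"dz":0,"wx":0,"wy":0,"wz":0}]'

```text
clock: 7.7
tool_pos: [0.5286, 0.2116, 0.0947]
orientation: [0.059, -0.115, 0.992, 0.007]
wrist_force: [0.9, -0.5, -4.3]
width: 0.0598
gripper_force: 40.0
```

Emit:
step_arm --series '[{"dx":0,"dy":0,"dz":0,"wx":0,"wy":0,"wz":0},{"dx":0,"dy":0,"dz":0,"wx":0,"wy":0,"wz":0},{"dx":0,"dy":0,"dz":0,"wx":0,"wy":0,"wz":0},{"dx":0,"dy":0,"dz":0,"wx":0,"wy":0,"wz":0},{"dx":0,"dy":0,"dz":0,"wx":0,"wy":0,"wz":0},{"dx":0,"dy":0,"dz":0,"wx":0,"wy":0,"wz":0},{"dx":0,"dy":0,"dz":0,"wx":0,"wy":0,"wz":0},{"dx":0,"dy":0,"dz":0,"wx":0,"wy":0,"wz":0}]'

```text
clock: 8.7
tool_pos: [0.5283, 0.2115, 0.0946]
orientation: [0.06, -0.115, 0.992, 0.007]
wrist_force: [0.1, 0.6, -3.9]
width: 0.0596
gripper_force: 40.0
```

```bash
python3 tq.py
```

```text
8.8 tilt [-0.12  -0.    -0.993] F [-0.04  0.09 -3.57] T [[0.005, 0.218, 0.065], [0.029, 0.197, -0.012], [0.036, 0.136, 0.012]] My [0.211 0.185 0.124] Mx -0.066 0.05953386297615025 [0.5283 0.2115 0.0946] [ -0.   -65.14   0.66 -13.19   0.08  -0.44   0.  ]
```

Emit:
step_arm --series '[{"dx":0,"dy":0,"dz":0,"wx":0,"wy":-0.03,"wz":0},{"dx":0,"dy":0,"dz":0,"wx":0,"wy":-0.05,"wz":0},{"dx":0,"dy":0,"dz":0,"wx":0,"wy":-0.05,"wz":0},{"dx":0,"dy":0,"dz":0,"wx":0,"wy":-0.03,"wz":0},{"dx":0,"dy":0,"dz":0,"wx":0,"wy":-0.02,"wz":0},{"dx":0,"dy":0,"dz":0,"wx":0,"wy":0,"wz":0},{"dx":0,"dy":0,"dz":0,"wx":0,"wy":0,"wz":0},{"dx":0,"dy":0,"dz":0,"wx":0,"wy":0,"wz":0}]'

```text
clock: 9.8
tool_pos: [0.5302, 0.2084, 0.0949]
orientation: [0.133, -0.113, 0.985, 0.01]
wrist_force: [0.1, 0.4, -3.8]
width: 0.0594
gripper_force: 40.0
```

```bash
cat > tq.py <<'E'
from plan import *
import sys
N=int(sys.argv[1]) if len(sys.argv)>1 else 8
M=[];F=[]
for i in range(N):
    s,p,ps,R=st();M.append(s["wrist_torque"]@R[:,1]);F.append(s["wrist_force"][2]);J=s["joint_torque"]
    if i<N-1: manip.get_image("top")
print(round(s["clock"],2),"tilt",np.round(np.arcsin(R[2,0]),3),"Fz",np.round(np.mean(F),2),"My",np.round(M,2).tolist(),np.round(np.mean(M),3),"+-",np.round(np.std(M)/N**.5,3),s["width"],np.round(s["tool_pos"],4),np.round(J,2))
E
python3 tq.py
```

```text
10.15 tilt -0.266 Fz -3.84 My [0.48, 0.45, 0.44, 0.43, 0.44, 0.48, 0.45, 0.44] 0.45 +- 0.006 0.05972480789516131 [0.5301 0.2083 0.0948] [-0.000e+00 -6.189e+01  1.600e+00 -1.105e+01  1.300e-01 -1.800e-01
  2.000e-02]
```

Emit:
step_arm --series '[{"dx":0,"dy":0,"dz":0,"wx":0,"wy":0.06,"wz":0},{"dx":0,"dy":0,"dz":0,"wx":0,"wy":0.06,"wz":0},{"dx":0,"dy":0,"dz":0,"wx":0,"wy":0.06,"wz":0},{"dx":0,"dy":0,"dz":0,"wx":0,"wy":0.06,"wz":0},{"dx":0,"dy":0,"dz":0,"wx":0,"wy":0.06,"wz":0},{"dx":0,"dy":0,"dz":0,"wx":0,"wy":0.05,"wz":0},{"dx":0,"dy":0,"dz":0,"wx":0,"wy":0.04,"wz":0},{"dx":0,"dy":0,"dz":0,"wx":0,"wy":0.03,"wz":0}]'

```text
clock: 11.15
tool_pos: [0.5308, 0.2077, 0.0936]
orientation: [-0.072, -0.112, 0.991, -0.014]
wrist_force: [0.5, 0.2, -3.7]
width: 0.0599
gripper_force: 40.0
```

```bash
python3 tq.py 16
```

```text
11.9 tilt 0.146 Fz -3.85 My [-0.3, -0.4, -0.27, -0.23, -0.2, -0.39, -0.24, -0.25, -0.25, -0.19, -0.23, -0.2, -0.25, -0.21, -0.25, -0.2] -0.254 +- 0.016 0.059791704321198 [0.5304 0.2081 0.0939] [-2.000e-02 -7.360e+01 -1.090e+01 -1.557e+01 -3.800e-01  6.300e-01
 -0.000e+00]
```

Emit:
step_arm --series '[{"dx":0,"dy":0,"dz":0,"wx":0,"wy":-0.03,"wz":0},{"dx":0,"dy":0,"dz":0,"wx":0,"wy":-0.04,"wz":0},{"dx":0,"dy":0,"dz":0,"wx":0,"wy":-0.03,"wz":0},{"dx":0,"dy":0,"dz":0,"wx":0,"wy":-0.02,"wz":0},{"dx":0,"dy":0,"dz":0,"wx":0,"wy":0,"wz":0},{"dx":0,"dy":0,"dz":0,"wx":0,"wy":0,"wz":0},{"dx":0,"dy":0,"dz":0,"wx":0,"wy":0,"wz":0},{"dx":0,"dy":0,"dz":0,"wx":0,"wy":0,"wz":0}]'

```text
clock: 12.9
tool_pos: [0.5306, 0.2081, 0.0937]
orientation: [-0.012, -0.113, 0.993, -0.007]
wrist_force: [0.1, -0.7, -3.5]
width: 0.0602
gripper_force: 40.0
```

```bash
python3 tq.py 10
```

```text
13.35 tilt 0.026 Fz -3.69 My [0.03, -0.01, 0.0, -0.04, 0.05, -0.01, -0.04, 0.06, -0.01, 0.0] 0.003 +- 0.01 0.06011102597600191 [0.5305 0.2081 0.0938] [ 1.000e-02 -7.012e+01 -9.050e+00 -1.503e+01 -5.000e-02  1.600e-01
  0.000e+00]
```

Emit:
step_arm --series '[{"dx":0,"dy":0,"dz":0,"wx":0,"wy":-0.05,"wz":0},{"dx":0,"dy":0,"dz":0,"wx":0,"wy":-0.05,"wz":0},{"dx":0,"dy":0,"dz":0,"wx":0,"wy":-0.04,"wz":0},{"dx":0,"dy":0,"dz":0,"wx":0,"wy":0,"wz":0},{"dx":0,"dy":0,"dz":0,"wx":0,"wy":0,"wz":0},{"dx":0,"dy":0,"dz":0,"wx":0,"wy":0,"wz":0},{"dx":0,"dy":0,"dz":0,"wx":0,"wy":0.05,"wz":0},{"dx":0,"dy":0,"dz":0,"wx":0,"wy":0.03,"wz":0}]'

```text
clock: 14.35
tool_pos: [0.5309, 0.2081, 0.0938]
orientation: [0.017, -0.113, 0.993, -0.004]
wrist_force: [0.4, 0.1, -3.6]
width: 0.0595
gripper_force: 40.0
```

```bash
python3 tq.py 16
```

```text
15.1 tilt -0.034 Fz -4.09 My [0.0, -0.18, 0.02, 0.01, 0.02, 0.03, -0.01, 0.05, -0.01, -0.0, 0.05, -0.03, 0.03, -0.03, 0.02, 0.01] -0.0 +- 0.013 0.060003773619370884 [0.5305 0.2082 0.0939] [-2.000e-02 -6.840e+01 -7.890e+00 -1.449e+01  5.000e-02  3.000e-02
  0.000e+00]
```

The moments fit a piece that changes ends:

| Tilt (rad) | -0.27 | -0.12 | -0.034 | +0.026 | +0.146 |
|---|---|---|---|---|---|
| My (N m) | 0.45 | 0.17 | about 0 | about 0 | -0.23 |

The slope is 1.9 N m/rad with a ±0.055 N m jump at level, so the adapter in hand is the faulty one. It has been tipped twice each way. Next I carry it to the jig.

```bash
cat > plan2.py <<'E'
from plan import *
def Rt(psi):
    c,s=np.cos(psi),np.sin(psi);return np.array([[-c,-s,0],[-s,c,0],[0,0,-1.]])
JC=np.array([.611,-.3705]);JY=-.199
def jig(x,y,z): # jig frame -> world
    c,s=np.cos(JY),np.sin(JY);return np.array([JC[0]+c*x-s*y,JC[1]+s*x+c*y,.008+z])
def plan2(target,psi,w,p,R):
    w=np.array(w,float);w/=w.sum();done=0;R=R.copy();p=p.copy();out=[]
    tot=Ro.from_matrix(R.T@Rt(psi)).as_rotvec()
    for i in range(len(w)):
        f=w[i]/(1-done) if i<len(w)-1 else 1;done+=w[i]
        d=np.round(R.T@((np.array(target)-p)*f)*1000,1)
        rv=np.round(Ro.from_matrix(R.T@Rt(psi)).as_rotvec()*f,3)
        p=p+R@d/1000;R=R@Ro.from_rotvec(rv).as_matrix()
        out.append(dict(zip(["dx","dy","dz","wx","wy","wz"],[float(v)+0. for v in list(d)+list(rv)])))
    for i in range(0,len(out),8): print(json.dumps(out[i:i+8]))
    return p,R
E
python3 - <<'E'
from plan2 import *
s,p,ps,R=st();print(ps)
p,R=plan2([p[0],p[1],.155],ps,[1,2,3,3,2,1],p,R)
a=jig(-.067,.042,.0407+.03);print(a)
p,R=plan2([a[0],a[1],.155],JY,[1,2,3.5,5,5.5,5.5,5.5,5.5,5.5,5.5,5.5,5,3.5,2,1,.5],p,R)
E
```

```text
0.22761745161135058
[{"dx": -0.2, "dy": -0.1, "dz": -5.1, "wx": -0.001, "wy": 0.003, "wz": 0.0}, {"dx": -0.3, "dy": -0.1, "dz": -10.2, "wx": -0.002, "wy": 0.006, "wz": 0.0}, {"dx": -0.4, "dy": -0.1, "dz": -15.3, "wx": -0.003, "wy": 0.008, "wz": 0.0}, {"dx": -0.3, "dy": -0.1, "dz": -15.3, "wx": -0.003, "wy": 0.009, "wz": 0.0}, {"dx": 0.0, "dy": 0.0, "dz": -10.1, "wx": -0.002, "wy": 0.005, "wz": 0.0}, {"dx": 0.0, "dy": 0.0, "dz": -5.1, "wx": -0.001, "wy": 0.003, "wz": 0.0}]
[ 0.55362521 -0.31608371  0.0787    ]
[{"dx": 1.5, "dy": -8.3, "dz": 0.0, "wx": 0.0, "wy": 0.0, "wz": 0.007}, {"dx": 3.0, "dy": -16.7, "dz": 0.0, "wx": 0.0, "wy": 0.0, "wz": 0.014}, {"dx": 4.8, "dy": -29.2, "dz": 0.0, "wx": 0.0, "wy": 0.0, "wz": 0.024}, {"dx": 5.8, "dy": -41.9, "dz": 0.0, "wx": 0.0, "wy": 0.0, "wz": 0.034}, {"dx": 4.8, "dy": -46.3, "dz": 0.0, "wx": 0.0, "wy": 0.0, "wz": 0.038}, {"dx": 3.1, "dy": -46.5, "dz": 0.0, "wx": 0.0, "wy": 0.0, "wz": 0.038}, {"dx": 1.3, "dy": -46.5, "dz": 0.0, "wx": 0.0, "wy": 0.0, "wz": 0.038}, {"dx": -0.4, "dy": -46.6, "dz": 0.0, "wx": 0.0, "wy": 0.0, "wz": 0.038}]
[{"dx": -2.2, "dy": -46.5, "dz": 0.0, "wx": 0.0, "wy": 0.0, "wz": 0.038}, {"dx": -4.0, "dy": -46.4, "dz": 0.0, "wx": 0.0, "wy": 0.0, "wz": 0.038}, {"dx": -5.8, "dy": -46.2, "dz": 0.0, "wx": 0.0, "wy": 0.0, "wz": 0.038}, {"dx": -6.8, "dy": -41.8, "dz": 0.0, "wx": 0.0, "wy": 0.0, "wz": 0.034}, {"dx": -5.8, "dy": -29.0, "dz": 0.0, "wx": 0.0, "wy": 0.0, "wz": 0.024}, {"dx": -3.7, "dy": -16.5, "dz": 0.0, "wx": 0.0, "wy": 0.0, "wz": 0.013}, {"dx": -1.9, "dy": -8.3, "dz": 0.0, "wx": 0.0, "wy": 0.0, "wz": 0.007}, {"dx": -1.0, "dy": -4.1, "dz": -0.1, "wx": 0.0, "wy": 0.0, "wz": 0.003}]
```

Emit:
step_arm --series '[{"dx":-0.2,"dy":-0.1,"dz":-5,"wx":-0.001,"wy":0.003,"wz":0},{"dx":-0.3,"dy":-0.1,"dz":-10,"wx":-0.002,"wy":0.006,"wz":0},{"dx":-0.4,"dy":-0.1,"dz":-15,"wx":-0.003,"wy":0.008,"wz":0},{"dx":-0.3,"dy":-0.1,"dz":-15,"wx":-0.003,"wy":0.009,"wz":0},{"dx":0,"dy":0,"dz":-10,"wx":-0.002,"wy":0.005,"wz":0},{"dx":0,"dy":0,"dz":-5,"wx":-0.001,"wy":0.003,"wz":0},{"dx":0,"dy":0,"dz":0,"wx":0,"wy":0,"wz":0},{"dx":0,"dy":0,"dz":0,"wx":0,"wy":0,"wz":0}]'

```text
clock: 16.1
tool_pos: [0.5303, 0.208, 0.1535]
orientation: [-0.0, -0.113, 0.994, -0.0]
wrist_force: [-0.1, 0.3, -4.7]
width: 0.06
gripper_force: 40.0
```

Emit:
step_arm --series '[{"dx":1.5,"dy":-8,"dz":0,"wx":0,"wy":0,"wz":0.007},{"dx":3,"dy":-17,"dz":0,"wx":0,"wy":0,"wz":0.014},{"dx":5,"dy":-29,"dz":0,"wx":0,"wy":0,"wz":0.024},{"dx":6,"dy":-42,"dz":0,"wx":0,"wy":0,"wz":0.034},{"dx":5,"dy":-46,"dz":0,"wx":0,"wy":0,"wz":0.038},{"dx":3,"dy":-46.5,"dz":0,"wx":0,"wy":0,"wz":0.038},{"dx":1,"dy":-46.5,"dz":0,"wx":0,"wy":0,"wz":0.038},{"dx":-0.5,"dy":-46.5,"dz":0,"wx":0,"wy":0,"wz":0.038}]'

```text
clock: 17.1
tool_pos: [0.5421, -0.0777, 0.1537]
orientation: [-0.0, 0.003, 1.0, -0.0]
wrist_force: [0.3, -1.1, -4.3]
width: 0.0597
gripper_force: 40.0
```

Emit:
step_arm --series '[{"dx":-2,"dy":-46.5,"dz":0,"wx":0,"wy":0,"wz":0.038},{"dx":-4,"dy":-46.5,"dz":0,"wx":0,"wy":0,"wz":0.038},{"dx":-6,"dy":-46,"dz":0,"wx":0,"wy":0,"wz":0.038},{"dx":-7,"dy":-42,"dz":0,"wx":0,"wy":0,"wz":0.034},{"dx":-6,"dy":-29,"dz":0,"wx":0,"wy":0,"wz":0.024},{"dx":-3.5,"dy":-16.5,"dz":0,"wx":0,"wy":0,"wz":0.013},{"dx":-2,"dy":-8,"dz":0,"wx":0,"wy":0,"wz":0.007},{"dx":-1,"dy":-4,"dz":0,"wx":0,"wy":0,"wz":0.003}]'

```text
clock: 18.1
tool_pos: [0.554, -0.3146, 0.1539]
orientation: [0.0, 0.099, 0.995, 0.0]
wrist_force: [0.3, 0.6, -4.2]
width: 0.0597
gripper_force: 40.0
```

Run:
```python
from plan2 import *
s,p,ps,R=st();print(s["clock"],p,ps,R[2],s["width"],s["joint_positions"])
im=save("top","top1")
p,R=plan2(jig(-.067,.042,.0407+.006),JY,[1,2,3,4,4,3,2,1],p,R)
cv2.imwrite("pics/c3.png",cv2.resize(im[130:290,370:520][...,::-1],None,fx=3.6,fy=3.6))
```

```text
18.1 [ 0.55402613 -0.31457442  0.15386415] -0.19752860256715643 [-1.63175407e-05  7.35162329e-04 -9.99999730e-01] 0.059715650868559365 [ 0.80939729  0.65499585 -0.58930908  1.85570676  0.49966583  0.78267092
  1.32584163]
[{"dx": 0.0, "dy": -0.1, "dz": 5.0, "wx": 0.0, "wy": 0.0, "wz": 0.0}, {"dx": 0.0, "dy": -0.2, "dz": 9.9, "wx": 0.0, "wy": 0.0, "wz": 0.0}, {"dx": 0.0, "dy": -0.2, "dz": 14.9, "wx": 0.0, "wy": 0.0, "wz": 0.0}, {"dx": 0.0, "dy": -0.3, "dz": 19.8, "wx": 0.0, "wy": 0.0, "wz": 0.0}, {"dx": 0.0, "dy": -0.3, "dz": 19.8, "wx": 0.0, "wy": 0.0, "wz": 0.001}, {"dx": 0.0, "dy": -0.3, "dz": 14.9, "wx": 0.0, "wy": 0.0, "wz": 0.0}, {"dx": 0.1, "dy": -0.2, "dz": 9.9, "wx": 0.0, "wy": 0.0, "wz": 0.0}, {"dx": 0.0, "dy": 0.0, "dz": 5.0, "wx": 0.001, "wy": 0.0, "wz": 0.0}]
```

View pics/c3.png

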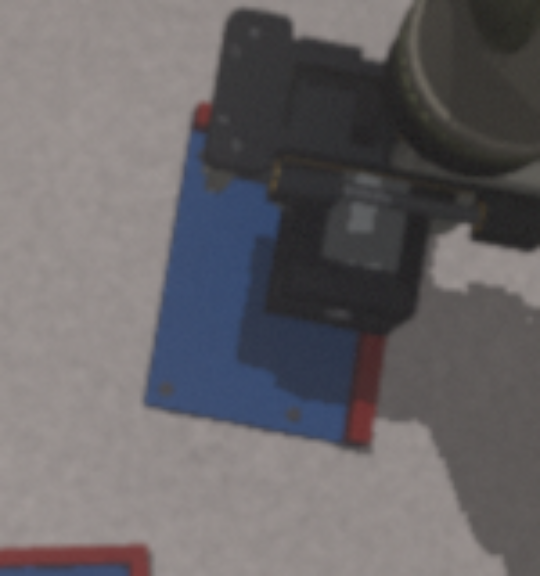

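The crop shows the adapter held level and square over the larger jig, with parallax to the right because it is still high. I'll descend.

Emit:
step_arm --series '[{"dx":0,"dy":-0.2,"dz":5,"wx":0,"wy":0,"wz":0},{"dx":0,"dy":-0.2,"dz":10,"wx":0,"wy":0,"wz":0},{"dx":0,"dy":-0.2,"dz":15,"wx":0,"wy":0,"wz":0},{"dx":0,"dy":-0.2,"dz":20,"wx":0,"wy":0,"wz":0},{"dx":0,"dy":-0.2,"dz":20,"wx":0,"wy":0,"wz":0},{"dx":0,"dy":-0.2,"dz":15,"wx":0,"wy":0,"wz":0},{"dx":0,"dy":0,"dz":9,"wx":0,"wy":0,"wz":0},{"dx":0,"dy":0,"dz":4,"wx":0,"wy":0,"wz":0}]'

```text
clock: 19.15
tool_pos: [0.5536, -0.3166, 0.0552]
orientation: [-0.0, 0.099, 0.995, 0.0]
wrist_force: [0.1, 1.2, -3.4]
width: 0.0601
gripper_force: 40.0
```

Emit:
step_arm --series '[{"dx":0,"dy":0,"dz":1,"wx":0,"wy":0,"wz":0},{"dx":0,"dy":0,"dz":1,"wx":0,"wy":0,"wz":0},{"dx":0,"dy":0,"dz":1,"wx":0,"wy":0,"wz":0},{"dx":0,"dy":0,"dz":1,"wx":0,"wy":0,"wz":0},{"dx":0,"dy":0,"dz":1,"wx":0,"wy":0,"wz":0},{"dx":0,"dy":0,"dz":0.5,"wx":0,"wy":0,"wz":0},{"dx":0,"dy":0,"dz":0.5,"wx":0,"wy":0,"wz":0},{"dx":0,"dy":0,"dz":0,"wx":0,"wy":0,"wz":0}]'

```text
clock: 20.15
tool_pos: [0.5535, -0.3167, 0.0498]
orientation: [-0.0, 0.099, 0.995, 0.0]
wrist_force: [-0.3, -0.5, -4.0]
width: 0.0597
gripper_force: 40.0
```

```bash
python3 plan.py
```

```text
20.15 [ 0.55352917 -0.31666246  0.04977294] -0.19873194134062214 0.059717731697671514 39.956812262535095 [-0.28 -0.48 -3.96] [ 0.001 -0.038  0.015] tilt [ 0.  0. -1.]
```

Emit:
step_arm --series '[{"dx":0,"dy":0,"dz":0.3,"wx":0,"wy":0,"wz":0},{"dx":0,"dy":0,"dz":0.3,"wx":0,"wy":0,"wz":0},{"dx":0,"dy":0,"dz":0.3,"wx":0,"wy":0,"wz":0},{"dx":0,"dy":0,"dz":0.2,"wx":0,"wy":0,"wz":0},{"dx":0,"dy":0,"dz":0,"wx":0,"wy":0,"wz":0},{"dx":0,"dy":0,"dz":0,"wx":0,"wy":0,"wz":0},{"dx":0,"dy":0,"dz":0,"wx":0,"wy":0,"wz":0},{"dx":0,"dy":0,"dz":0,"wx":0,"wy":0,"wz":0}]' --squeeze 15

```text
clock: 21.15
tool_pos: [0.5536, -0.3167, 0.0488]
orientation: [0.0, 0.099, 0.995, 0.0]
wrist_force: [-1.1, 0.1, -0.4]
width: 0.0598
gripper_force: 15.0
```

Emit:
step_arm --series '[{"dx":0,"dy":-1,"dz":0,"wx":0,"wy":0,"wz":0},{"dx":0,"dy":-1,"dz":0,"wx":0,"wy":0,"wz":0},{"dx":0,"dy":-1,"dz":0,"wx":0,"wy":0,"wz":0},{"dx":0,"dy":-1,"dz":0,"wx":0,"wy":0,"wz":0},{"dx":0,"dy":-1,"dz":0,"wx":0,"wy":0,"wz":0},{"dx":0,"dy":-1,"dz":0,"wx":0,"wy":0,"wz":0},{"dx":0,"dy":-1,"dz":0,"wx":0,"wy":0,"wz":0},{"dx":0,"dy":0,"dz":0,"wx":0,"wy":0,"wz":0}]'

```text
clock: 22.15
tool_pos: [0.5523, -0.3236, 0.0488]
orientation: [0.0, 0.099, 0.995, 0.0]
wrist_force: [0.2, 3.7, 0.4]
width: 0.0599
gripper_force: 15.0
```

Emit:
step_arm --series '[{"dx":-1,"dy":0,"dz":0,"wx":0,"wy":0,"wz":0},{"dx":-1,"dy":0,"dz":0,"wx":0,"wy":0,"wz":0},{"dx":-1,"dy":0,"dz":0,"wx":0,"wy":0,"wz":0},{"dx":-1,"dy":0,"dz":0,"wx":0,"wy":0,"wz":0},{"dx":-1,"dy":0,"dz":0,"wx":0,"wy":0,"wz":0},{"dx":-1,"dy":0,"dz":0,"wx":0,"wy":0,"wz":0},{"dx":-1,"dy":0,"dz":0,"wx":0,"wy":0,"wz":0},{"dx":0,"dy":0,"dz":0,"wx":0,"wy":0,"wz":0}]'

```text
clock: 23.15
tool_pos: [0.557, -0.3256, 0.0488]
orientation: [-0.002, 0.1, 0.995, -0.001]
wrist_force: [-6.9, 1.9, 7.8]
width: 0.0598
gripper_force: 15.0
```

Emit:
step_arm --series '[{"dx":0,"dy":-0.5,"dz":0,"wx":0,"wy":0,"wz":0},{"dx":0,"dy":-0.5,"dz":0,"wx":0,"wy":0,"wz":0},{"dx":0,"dy":-0.5,"dz":0,"wx":0,"wy":0,"wz":0},{"dx":0,"dy":-0.5,"dz":0,"wx":0,"wy":0,"wz":0},{"dx":0,"dy":0,"dz":0,"wx":0,"wy":0,"wz":0},{"dx":0,"dy":0,"dz":0,"wx":0,"wy":0,"wz":0},{"dx":0,"dy":0,"dz":0,"wx":0,"wy":0,"wz":0},{"dx":0,"dy":0,"dz":0,"wx":0,"wy":0,"wz":0}]'

```text
clock: 24.15
tool_pos: [0.5576, -0.3264, 0.0488]
orientation: [-0.001, 0.099, 0.995, 0.0]
wrist_force: [-2.3, 5.2, 5.5]
width: 0.0596
gripper_force: 15.0
```

Emit:
step_arm --series '[{"dx":0,"dy":0,"dz":-0.5,"wx":0,"wy":0,"wz":0},{"dx":0,"dy":0,"dz":-0.5,"wx":0,"wy":0,"wz":0},{"dx":0,"dy":0,"dz":-0.3,"wx":0,"wy":0,"wz":0},{"dx":0,"dy":0,"dz":0,"wx":0,"wy":0,"wz":0},{"dx":0,"dy":0,"dz":0,"wx":0,"wy":0,"wz":0},{"dx":0,"dy":0,"dz":0,"wx":0,"wy":0,"wz":0},{"dx":0,"dy":0,"dz":0,"wx":0,"wy":0,"wz":0},{"dx":0,"dy":0,"dz":0,"wx":0,"wy":0,"wz":0}]'

```text
clock: 25.15
tool_pos: [0.5587, -0.3269, 0.05]
orientation: [0.0, 0.099, 0.995, 0.0]
wrist_force: [-0.4, -0.5, -3.6]
width: 0.0597
gripper_force: 15.0
```

```bash
cat > js.py <<'E'
from plan2 import *
F=[];T=[]
for i in range(5):
    s,p,ps,R=st();F.append(s["wrist_force"]);T.append(s["wrist_torque"])
    if i<4: manip.get_image("top")
c,q=np.cos(JY),np.sin(JY);J=np.array([[c,q],[-q,c]])
print(round(s["clock"],2),"jig xy mm",np.round(J@(p[:2]-JC)*1000,1),"z",round(p[2]*1000,2),"yaw-JY",round(ps-JY,4),"F jig",np.round(J@np.mean(F,0)[:2],2),np.round(np.mean(F,0)[2],2),"T",np.round(np.mean(T,0),3),s["width"],"R2",np.round(R[2],3))
E
python3 js.py
```

```text
25.35 jig xy mm [-60.   32.4] z 50.03 yaw-JY 0.0002 F jig [-0.09  0.34] -3.85 T [ 0.016 -0.062  0.002] 0.059944798416275244 R2 [-0.  0. -1.]
```

Hovering, no rail contact is felt, so the earlier resistance was plate friction. I'll push softly while hovering.

Emit:
step_arm --series '[{"dx":0,"dy":-0.5,"dz":0.4,"wx":0,"wy":0,"wz":0},{"dx":0,"dy":-0.5,"dz":0,"wx":0,"wy":0,"wz":0},{"dx":0,"dy":-0.5,"dz":0,"wx":0,"wy":0,"wz":0},{"dx":0,"dy":-0.5,"dz":0,"wx":0,"wy":0,"wz":0},{"dx":0,"dy":-0.5,"dz":0,"wx":0,"wy":0,"wz":0},{"dx":0,"dy":-0.5,"dz":0,"wx":0,"wy":0,"wz":0},{"dx":0,"dy":-0.5,"dz":0,"wx":0,"wy":0,"wz":0},{"dx":0,"dy":0,"dz":0,"wx":0,"wy":0,"wz":0}]'

```text
clock: 26.35
tool_pos: [0.5582, -0.3282, 0.0496]
orientation: [-0.0, 0.098, 0.995, 0.001]
wrist_force: [0.2, 7.2, -2.3]
width: 0.0599
gripper_force: 15.0
```

```bash
python3 js.py
```

```text
26.55 jig xy mm [-60.1  31.1] z 49.58 yaw-JY 0.0023 F jig [-1.98  7.22] -2.14 T [1.825 0.016 0.299] 0.0602375270103481 R2 [ 0.     0.002 -1.   ]
```

Emit:
step_arm --series '[{"dx":-0.5,"dy":0,"dz":0,"wx":0,"wy":0,"wz":0},{"dx":-0.5,"dy":0,"dz":0,"wx":0,"wy":0,"wz":0},{"dx":-0.5,"dy":0,"dz":0,"wx":0,"wy":0,"wz":0},{"dx":-0.5,"dy":0,"dz":0,"wx":0,"wy":0,"wz":0},{"dx":-0.5,"dy":0,"dz":0,"wx":0,"wy":0,"wz":0},{"dx":-0.5,"dy":0,"dz":0,"wx":0,"wy":0,"wz":0},{"dx":-0.5,"dy":0,"dz":0,"wx":0,"wy":0,"wz":0},{"dx":0,"dy":0,"dz":0,"wx":0,"wy":0,"wz":0}]'

```text
clock: 27.55
tool_pos: [0.5603, -0.3286, 0.0491]
orientation: [-0.001, 0.098, 0.995, 0.001]
wrist_force: [-2.4, 8.5, -3.9]
width: 0.0598
gripper_force: 15.0
```

```bash
python3 js.py
```

```text
27.75 jig xy mm [-58.   31.1] z 49.07 yaw-JY 0.002 F jig [-4.47  7.95] -3.45 T [2.049 0.604 0.264] 0.05947422505338031 R2 [ 0.003  0.002 -1.   ]
```

Emit:
step_arm --series '[{"dx":0,"dy":1,"dz":0,"wx":0,"wy":0,"wz":0},{"dx":0,"dy":1,"dz":0,"wx":0,"wy":0,"wz":0},{"dx":0,"dy":0.5,"dz":0,"wx":0,"wy":0,"wz":0},{"dx":-0.5,"dy":0,"dz":0,"wx":0,"wy":0,"wz":0},{"dx":-0.5,"dy":0,"dz":0,"wx":0,"wy":0,"wz":0},{"dx":0,"dy":0,"dz":0,"wx":0,"wy":0,"wz":0},{"dx":0,"dy":0,"dz":0,"wx":0,"wy":0,"wz":0},{"dx":0,"dy":0,"dz":0,"wx":0,"wy":0,"wz":0}]'

```text
clock: 28.75
tool_pos: [0.563, -0.3288, 0.0496]
orientation: [0.0, 0.099, 0.995, 0.0]
wrist_force: [-0.9, 3.1, -3.7]
width: 0.0598
gripper_force: 15.0
```

```bash
python3 js.py
```

```text
28.95 jig xy mm [-55.4  31.3] z 49.67 yaw-JY 0.0002 F jig [-1.37  2.85] -4.05 T [0.769 0.142 0.11 ] 0.0598479800152817 R2 [-0.  0. -1.]
```

Emit:
step_arm --series '[{"dx":-0.5,"dy":0.5,"dz":0,"wx":0,"wy":0,"wz":0},{"dx":-0.5,"dy":0,"dz":0,"wx":0,"wy":0,"wz":0},{"dx":-0.5,"dy":0,"dz":0,"wx":0,"wy":0,"wz":0},{"dx":-0.5,"dy":0,"dz":0,"wx":0,"wy":0,"wz":0},{"dx":-0.5,"dy":0,"dz":0,"wx":0,"wy":0,"wz":0},{"dx":-0.5,"dy":0,"dz":0,"wx":0,"wy":0,"wz":0},{"dx":0,"dy":0,"dz":0,"wx":0,"wy":0,"wz":0},{"dx":0,"dy":0,"dz":0,"wx":0,"wy":0,"wz":0}]'

```text
clock: 29.95
tool_pos: [0.5642, -0.329, 0.0494]
orientation: [-0.001, 0.099, 0.995, -0.0]
wrist_force: [-5.8, 1.5, 0.5]
width: 0.0598
gripper_force: 15.0
```

```bash
python3 js.py
```

```text
30.15 jig xy mm [-54.1  31.4] z 49.37 yaw-JY 0.0 F jig [-6.72 -0.02] 0.28 T [0.382 1.336 0.183] 0.060011674442952204 R2 [ 0.003 -0.001 -1.   ]
```

Emit:
step_arm --series '[{"dx":0,"dy":-0.5,"dz":0.3,"wx":0,"wy":0,"wz":0},{"dx":0,"dy":-0.5,"dz":0.3,"wx":0,"wy":0,"wz":0},{"dx":0,"dy":-0.5,"dz":0.2,"wx":0,"wy":0,"wz":0},{"dx":0,"dy":-0.5,"dz":0,"wx":0,"wy":0,"wz":0},{"dx":-0.5,"dy":0,"dz":0,"wx":0,"wy":0,"wz":0},{"dx":-0.5,"dy":0,"dz":0,"wx":0,"wy":0,"wz":0},{"dx":0,"dy":0,"dz":0,"wx":0,"wy":0,"wz":0},{"dx":0,"dy":0,"dz":0,"wx":0,"wy":0,"wz":0}]'

```text
clock: 31.15
tool_pos: [0.5645, -0.3294, 0.0489]
orientation: [-0.002, 0.099, 0.995, 0.001]
wrist_force: [-9.6, 6.5, 5.6]
width: 0.0599
gripper_force: 15.0
```

```bash
python3 js.py
```

```text
31.35 jig xy mm [-53.8  31.1] z 48.84 yaw-JY 0.0011 F jig [-10.55   4.47] 5.12 T [1.48  1.955 0.19 ] 0.06007323333305853 R2 [ 0.004  0.001 -1.   ]
```

Emit:
step_arm --series '[{"dx":0,"dy":0,"dz":0,"wx":0,"wy":0,"wz":0},{"dx":0,"dy":0,"dz":0,"wx":0,"wy":0,"wz":0},{"dx":0,"dy":0,"dz":0,"wx":0,"wy":0,"wz":0},{"dx":0,"dy":0,"dz":0,"wx":0,"wy":0,"wz":0},{"dx":0,"dy":0,"dz":0,"wx":0,"wy":0,"wz":0},{"dx":0,"dy":0,"dz":0,"wx":0,"wy":0,"wz":0},{"dx":0,"dy":0,"dz":0,"wx":0,"wy":0,"wz":0},{"dx":0,"dy":0,"dz":0,"wx":0,"wy":0,"wz":0}]' --claw 0.95

```text
clock: 32.35
tool_pos: [0.5665, -0.331, 0.0488]
orientation: [0.0, 0.099, 0.995, 0.0]
wrist_force: [0.6, -0.5, 0.2]
width: 0.0884
gripper_force: 0.0
```

```bash
python3 js.py
```

```text
32.55 jig xy mm [-51.4  29.9] z 48.86 yaw-JY 0.0003 F jig [-0.24 -0.11] 0.08 T [ 0.003 -0.013  0.008] 0.08840493956895196 R2 [-0.  0. -1.]
```

Emit:
step_arm --series '[{"dx":0,"dy":0,"dz":-5,"wx":0,"wy":0,"wz":0},{"dx":0,"dy":0,"dz":-12,"wx":0,"wy":0,"wz":0},{"dx":0,"dy":0,"dz":-20,"wx":0,"wy":0,"wz":0},{"dx":0,"dy":0,"dz":-25,"wx":0,"wy":0,"wz":0},{"dx":0,"dy":0,"dz":-25,"wx":0,"wy":0,"wz":0},{"dx":0,"dy":20,"dz":-20,"wx":0,"wy":0,"wz":0},{"dx":0,"dy":40,"dz":-10,"wx":0,"wy":0,"wz":0},{"dx":0,"dy":50,"dz":0,"wx":0,"wy":0,"wz":0}]'

```text
clock: 33.55
tool_pos: [0.5888, -0.2216, 0.1678]
orientation: [0.001, 0.1, 0.995, -0.0]
wrist_force: [1.1, 0.0, 0.1]
width: 0.0883
gripper_force: 0.0
```

Emit:
step_arm --series '[{"dx":0,"dy":50,"dz":0,"wx":0,"wy":0,"wz":0},{"dx":0,"dy":50,"dz":0,"wx":0,"wy":0,"wz":0},{"dx":0,"dy":50,"dz":0,"wx":0,"wy":0,"wz":0},{"dx":0,"dy":40,"dz":0,"wx":0,"wy":0,"wz":0},{"dx":0,"dy":20,"dz":0,"wx":0,"wy":0,"wz":0},{"dx":0,"dy":0,"dz":0,"wx":0,"wy":0,"wz":0},{"dx":0,"dy":0,"dz":0,"wx":0,"wy":0,"wz":0},{"dx":0,"dy":0,"dz":0,"wx":0,"wy":0,"wz":0}]'

```text
clock: 34.55
tool_pos: [0.6294, -0.0194, 0.1657]
orientation: [-0.0, 0.101, 0.995, -0.0]
wrist_force: [-0.4, 0.5, -0.1]
width: 0.0886
gripper_force: 0.0
```

Run:
```python
from fit import *
a=save("top","top2");b=save("scene","scene2")
A=cv2.resize(a[140:270,390:510][...,::-1],(380,412),interpolation=cv2.INTER_CUBIC)
B=cv2.resize(b[260:385,185:300][...,::-1],(380,412),interpolation=cv2.INTER_CUBIC)
cv2.imwrite("pics/c4.png",np.hstack([A,B]))
```

```text
(no output)
```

View pics/c4.png

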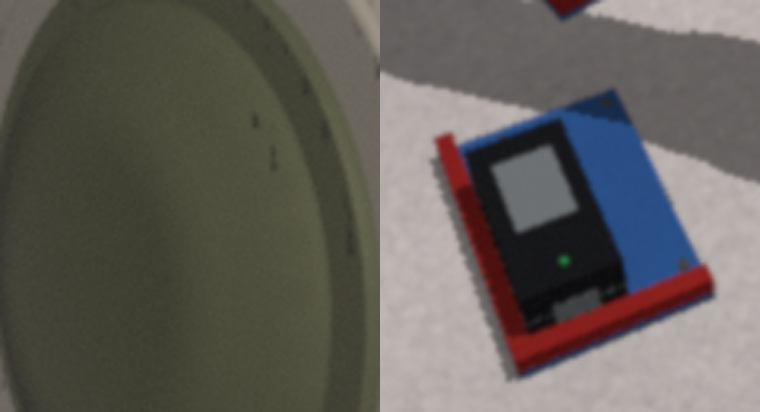

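The scene crop shows the adapter flat and square in the corner, with no blue gap to the long rail and its end up against the end rail. I'll check numerically against a fit of the jig in the same view.

Run:
```python
from run1 import *
im=cv2.cvtColor(cv2.imread("pics/scene2.png"),cv2.COLOR_BGR2RGB)
roi=(205,290,280,365)
a=im.astype(int);m0=((a.max(2)-a.min(2)<28)&(a.max(2)<150)).astype(np.uint8)
k=comp(m0,(243,332),roi);print(k.sum())
JS=np.array([.6075,-.3697,-.197]);c,s=np.cos(JS[2]),np.sin(JS[2])
R=lambda x,y:[JS[0]+c*x-s*y,JS[1]+s*x+c*y]
w={"scene":np.array([roi[0]-5,roi[1]-5,roi[2]+5,roi[3]+5])}
# the end rail hides the low part of the near end face: subtract the rails from model and mask
rail=sum((render("scene",[b],JS,.008,w["scene"])>.3).astype(int) for b in JIG[1:])>0
def f(v):
    r=render("scene",AD,[*R(v[0]/1000,v[1]/1000),JS[2]+v[2]/100],.034,w["scene"])
    d=np.abs(r-k[w["scene"][1]:w["scene"][3],w["scene"][0]:w["scene"][2]]);d[rail]=0;return d.sum()
v0=np.array([-57,32,0.])
r=minimize(f,v0,method="Nelder-Mead",options=dict(initial_simplex=[v0,v0+[6,0,0],v0+[0,-6,0],v0+[0,0,4]]))
print("adapter in jig frame mm, yaw/100",r.x,r.fun,f([-55,30,0]))
```

```text
1912.0
adapter in jig frame mm, yaw/100 [-49.99679862  29.70888926  -0.59885575] 39.36470588235294 91.52549019607844
```

The fit puts the adapter at both rails within image resolution, and the contact forces agree. Handing in.

```bash
python3 -c "
from workcell import manip
print(manip.hand_in())"
```

```text
the job is handed in; nothing more can be done
None
```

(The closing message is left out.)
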